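# Uncover the viewing port of the panel drying box

## Task

Someone wants to look at the coated panels in the drying box whose port has the round cover. Swivel that round cover sideways about its screw until the whole port is uncovered, well clear of it, and leave it there; the square cover on the other drying box must stay as it is.

Things in the scene. Friction and masses are not known exactly. Their poses are not given: they have to be found in the camera images.
- disccover (a joint): Angle (rad) of the round cover about its screw: 0 = centred over the port, growing anticlockwise seen from above to a stop at 1.57; never below 0. Starts at 0 to 0.15. The 44 mm port is wholly uncovered from 0.84 on. About 1.5 N at the fin moves it; it stays where left. The cover: a flat steel disc 68 mm across, 4 mm thick, with a 24 mm wide neck to the screw, on a grey box's lid.
- disccover_fin (a point): Centre of the black upright fin in the middle of the round disc, turning with it: 34 mm long along the line to the screw, 10 mm thick across it, 36 mm high. The point is half-way up: 18 mm above the cover's top face, 22 mm above the box's lid (the lid is 85 mm above the bench). Its x axis points to the screw, z up.
- disccover_pivot (a point): Pivot screw of the round cover, on its vertical axis, level with the cover's top face, 70 mm from the fin's centre; its head is 16 mm across, 5 mm high. It does not move. The box (190 x 150 x 85 mm, grey, bolted down) has its long side along the line from port to screw; the screw lies 45 mm, the port 25 mm from the middle of the lid.
- squarecover_fin (a point): Centre of a like fin (34 x 10 x 36 mm, black, at the same height) on the square cover (64 x 64 x 4 mm steel, with a like neck and screw) of the other, otherwise alike drying box. To be left closed. The middles of the two boxes are at least 240 mm apart.
Things that resemble listed ones, but are neither listed nor needed, are in the scene too. Leave any orange or red look-alike of the part that bears disccover alone.

How it is judged (in metres and radians):
At the end, for the whole second after the job is handed in: The round cover is swung at least 0.85 rad (49 degrees) from closed, so that the whole port is uncovered, and rests there; the square cover is where it was to within 12 mm at its fin (value of joint disccover above 0.85 rad and velocity of joint disccover between -0.05 and 0.05 rad/s and distance of squarecover_fin from where it was at the start of the episode below 0.012 m); the robot touches nothing.
It fails at once if the square cover is swivelled (its fin moves 12 mm or more) (distance of squarecover_fin from where it was at the start of the episode above 0.012 m).
It also fails if it takes over 35 s, if anything falls off the work surface, if the arm or the gripper's body presses on something with over 40 N, if the wrist force passes 120 N, or if a joint passes its speed limit or range.

## Robot

A 6-joint arm with a two-finger parallel gripper is mounted at the origin on the work surface. World frame = base frame: x ahead of the robot, y to its left, z up, the work surface at z = 0. Lengths are in m, angles in degrees, forces in N, time in s.
With the tool pointing down it reaches from about 0.4 to 0.825 m from the base axis. Payload 7 kg.
Tool frame: the origin (TCP) lies at the very end of the fingers, on their centre line; the grasp point (between the pads) lies behind it (r.grasp_offset is the z of the grasp point in the tool frame, in m); z points along the fingers, y is the direction in which the jaws open and shut (so a half turn about z gives the same grasp; the last joint's range is limited). The gripper opens to 88 mm and grips with 3 to 60 N. Pads are 19 mm wide; open, the fingers measure 130 mm over their backs; the gripper's body (78 mm by 193 mm) begins 47 mm behind the grasp point.
Start: joints at [-59.41, 20.546, 0.682, 0, -70.136, -16.507], TCP at [0.164, -0.655, 0.227] pointing down, gripper open.
Joint ranges: [-176.03, 176.03], [-82.01, 121.73], [-58.28, 71.71], [-173.87, 95.51], [-174.79, -0.11], [-173.66, 173.66]. Speed limits (degrees/s): [136.94, 136.94, 172.46, 180, 180, 180].

## Interface

Orientations are given as [roll, pitch, yaw] about the fixed x, y, z axes, in that order (R = Rz(yaw) Ry(pitch) Rx(roll)).
In Python, from plant import r gives the robot as it stands. The module is installed in compiled form; this text tells all that it offers.
- The arm moves only by the tool servo_tool, never from a script. Its argument "targets" is a list of rows, each an object of numbers: "dx", "dy", "dz": the shift along the world's x, y, z in cm; "spin": the turn about the world's z in rad; "grip": the opening in per cent of the stroke, from 0 (shut) to 100 (fully open). A call has exactly 10 rows; each row is the pose to reach, as a shift and turn from the pose commanded when the call began; what a row does not reach only later rows make up. A row lasts 1/12 s, in which the tool goes at most 41.7 mm and 7.16 degrees, less where a joint would pass 70% of its speed; a pose out of reach is approached as far as the arm can. A call with a gripper value outside its range is refused whole. The fingers move at their own pace and stop on an object; "squeeze" is the grip in N (left out, the last holds). Time passes only in rows, so rows that repeat a pose let the fingers close, or fill a call up. It gives the time, the measured TCP pose, the force and the opening at its end, in the units of the state.
- r.get_state(): the state, without advancing time (a new reading comes with each control period).
- r.capture(name): name is "scene" or "top" or "wrist"; returns the picture (384x512x3 uint8, blue, green, red); there is no depth.
- r.get_calibration(name): a dict with "K" (3x3 intrinsics, pixels), "extrinsics" (4x4, takes a point from camera to world coordinates). Camera axes: x right, y down, z forward; pixel columns grow to the right and rows downward; lengths in m; the calibration is good to about 2 mm. A picture is of the moment at which its call begins: read the wrist's pose just before it. get_calibration takes no time and is no camera call; for the wrist camera it gives the pose at the moment of the call.
- r.close_job(): hands the job in, once; it reports no verdict.
Trained networks look in the newest picture that a camera, given by its name, has taken for a name from the list of things; names that differ only in an ending like _2 or _b are one class to them, and where a whole thing is asked for, a point or a joint stands for the part that bears it (a point fixed in the world has none). Each returns a list of dicts, best first, with "p" (0 to 1); they miss things now and then, are a little off and sometimes report something else, mostly with a low value. They report only what shows in the picture. A call takes as long as a camera call. They do not tell look-alikes from the thing itself.
- r.cut_out(name, camera): "mask" (384x512 bool, what is visible of it) and "extent" ([left, top, right, bottom] in pixels, round what is visible of it).
The state is a dict: "time_s": time; "joints": joint angles; "qd": joint speeds; "joint_torque": joint torques, N m; "tcp_pos": TCP position; "eef_rot": TCP orientation; "contact_force": force on the tool from outside, world axes, zero at the start; "moment": the same for the moment, N m; "gripper_width": finger opening in m.
Only numpy, scipy, OpenCV 4.12 (cv2) and the standard library are available. Lean on these libraries where they do the work, as an engineer would, in place of code of your own. Each camera call takes 0.05 s, during which the arm holds its last target. There are 200 camera calls.

## Working session

There is one attempt and no reset: what is moved stays moved. The work goes in short steps, Python scripts to look and compute and a tool call to move; the robot and the scene stay as the last step left them, time stands still between calls to the robot, and variables do not carry over. Pictures are saved under pics/ and viewed, about 8 in all and at most 12, crops included, and the job is handed in when it is done.

Besides the shell and the picture viewer there is one more tool, called after "Request:" as name(argument=value, ...), one argument or row to a line, values as JSON. servo_tool: Moves the arm, as the interface text tells. Its arguments: {"type":"object","properties":{"targets":{"type":"array"},"squeeze":{"type":"number"}},"required":["targets"]}

```bash
mkdir -p pics; python3 - <<'E'
from plant import r
import cv2,numpy as np
ims=[]
for c in("scene","top"):
    im=r.capture(c); 
    for n in("disccover","disccover_fin","squarecover_fin"):
        for d in r.cut_out(n,c): 
            print(c,n,round(d["p"],2),d["extent"]); 
    cv2.imwrite(f"pics/{c}0.png",cv2.resize(im,(800,600)))
    k=r.get_calibration(c); print(k["K"].round(1).tolist(),k["extrinsics"].round(3).tolist())
print(r.get_state(), r.grasp_offset)
E
```

```text
scene disccover 0.74 [360.9, 186.7, 410.9, 217.6]
scene disccover 0.61 [221.1, 116.9, 266.8, 139.8]
scene disccover 0.57 [236.1, 255.3, 296.6, 292.8]
scene disccover_fin 0.95 [219.4, 117.2, 267.0, 141.8]
scene disccover_fin 0.93 [360.2, 186.9, 406.1, 220.5]
scene disccover_fin 0.59 [231.2, 253.6, 292.5, 289.8]
[[434.1, 0.0, 251.5], [0.0, 434.1, 193.0], [0.0, 0.0, 1.0]] [[-0.706, 0.535, -0.464, 0.887], [0.708, 0.543, -0.452, 0.424], [0.01, -0.647, -0.762, 0.805], [0.0, 0.0, 0.0, 1.0]]
top disccover 0.88 [154.5, 112.8, 186.5, 165.8]
top disccover 0.88 [113.9, 260.3, 149.0, 323.6]
top disccover 0.83 [302.3, 232.0, 335.2, 291.7]
top disccover_fin 0.7 [153.6, 116.4, 190.5, 167.3]
top disccover_fin 0.63 [116.3, 262.1, 152.1, 320.1]
top disccover_fin 0.63 [302.2, 236.9, 338.0, 294.5]
top squarecover_fin 0.56 [318.6, 102.5, 359.3, 161.3]
[[367.8, 0.0, 255.6], [0.0, 367.8, 192.3], [0.0, 0.0, 1.0]] [[0.004, -0.991, 0.13, 0.372], [-1.0, -0.006, -0.009, -0.011], [0.01, -0.13, -0.991, 0.83], [0.0, 0.0, 0.0, 1.0]]
{'time_s': 0.4, 'joints': array([-5.94094541e+01,  2.05524203e+01,  6.73270117e-01, -4.60422978e-03,
       -7.01365230e+01, -1.65078258e+01]), 'qd': array([ 0.01096302, -0.06906845,  0.07919929,  0.03803843,  0.11018553,
        0.02671121]), 'joint_torque': array([ 5.52852271e-04, -5.81674576e+01,  2.92920095e+01,  6.99337497e+00,
        1.08603665e-02, -7.88769762e-05]), 'tcp_pos': array([ 0.16420993, -0.65460407,  0.2264122 ]), 'eef_rot': array([ 1.79983742e+02, -3.02109511e-04, -1.65918845e+02]), 'contact_force': array([0.22824783, 0.67382979, 0.00744704]), 'moment': array([ 0.07928875,  0.02899139, -0.03373622]), 'gripper_width': 0.08756143253758243} -0.0188
```

View pics/top0.png

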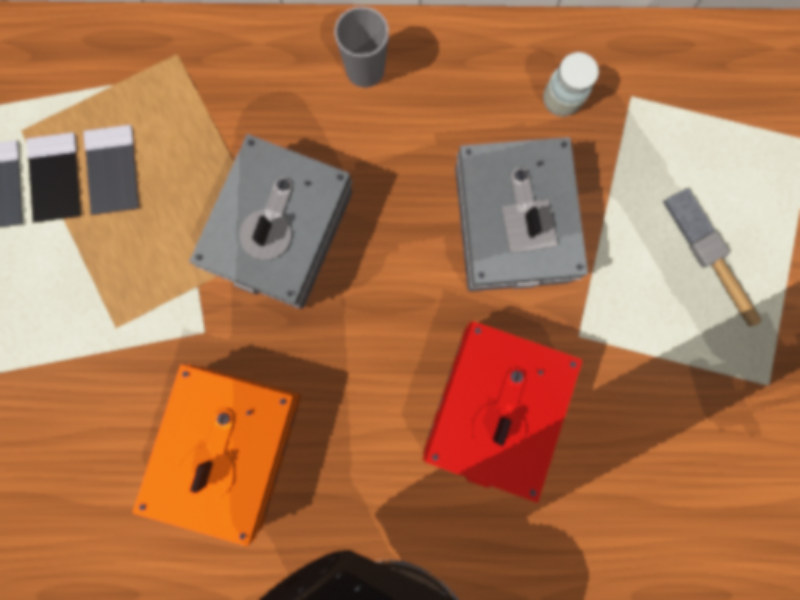

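View pics/scene0.png

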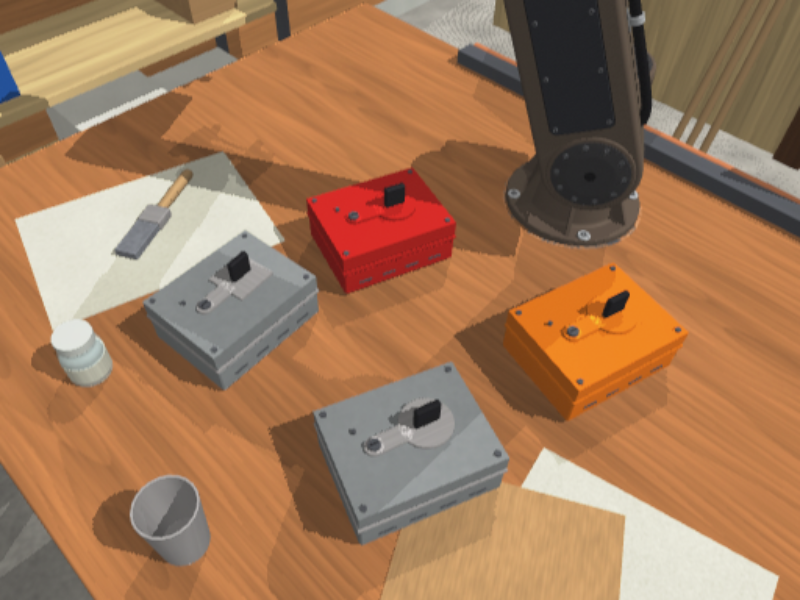

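The top view shows four candidates (800x600 pixels). The grey box with the round disc is at (265,228) and the grey one with the square cover at (530,220). The orange look-alike is at (205,470) and the red one at (502,425). The grey round one fits: it is grey, with a round disc. I'll confirm it in a crop and triangulate.

```bash
cat > h.py <<'E'
import numpy as np,cv2
from plant import r
def ray(c,uv,cal=None):
    k=cal or r.get_calibration(c);E=k["extrinsics"]
    d=E[:3,:3]@np.linalg.inv(k["K"])@[uv[0],uv[1],1]; return E[:3,3],d/np.linalg.norm(d)
def tri(a,b):
    (o,d),(p,e)=a,b
    s=np.linalg.lstsq(np.c_[d,-e],p-o,rcond=None)[0]
    x,y=o+s[0]*d,p+s[1]*e; return (x+y)/2,np.linalg.norm(x-y)
def onz(a,z): return a[0]+a[1]*(z-a[0][2])/a[1][2]
def dark(im,box,th=45):
    l,t,R,b=map(int,box); m=np.zeros(im.shape[:2],bool); m[t:b,l:R]=im[t:b,l:R].max(2)<th
    n,lab,st,ce=cv2.connectedComponentsWithStats(m.astype('u1')); i=1+st[1:,4].argmax(); return ce[i],st[i]
E
python3 - <<'E'
from h import *
S,T=r.capture("scene"),r.capture("top")
for n,bs,bt in(("disc",(255,245,295,280),(155,132,180,162)),("square",(140,155,165,185),(328,125,352,155))):
    cs,ss=dark(S,bs);ct,st=dark(T,bt);print(n,cs,ss,ct,st,tri(ray("scene",cs),ray("top",ct)))
print("screw",tri(ray("scene",(239,283)),ray("top",(181,118))),onz(ray("scene",(239,283)),.094),onz(ray("top",(181,118)),.094))
print("sqscrew",onz(ray("top",(333.5,112)),.094))
cs=[(109,303),(352,177)]
print("cup",onz(ray("top",(233,45)),0.05))
cv2.imwrite("pics/crop.png",np.hstack([cv2.resize(S[225:345,195:335],(400,343)),cv2.resize(T[80:200,115:255],(400,343))]))
E
```

```text
disc [272.79381443 264.54639175] [265 256  17  18 194] [167.56 147.54] [163 140  10  16 100] (array([0.55662457, 0.16022043, 0.10452688]), np.float64(0.000710649615397013))
square [152.44217687 170.85034014] [146 162  14  18 147] [341.09183673 141.90816327] [337 134   9  17  98] (array([ 0.57103447, -0.19123839,  0.10259875]), np.float64(0.0015056841438110269))
screw (array([0.62294232, 0.13796525, 0.09112072]), np.float64(0.0012864893249812355)) [0.62360996 0.13962567 0.094     ] [0.62239093 0.13690406 0.094     ]
sqscrew [ 0.63782452 -0.1797671   0.094     ]
cup [0.80896655 0.03388773 0.05      ]
```

View pics/crop.png

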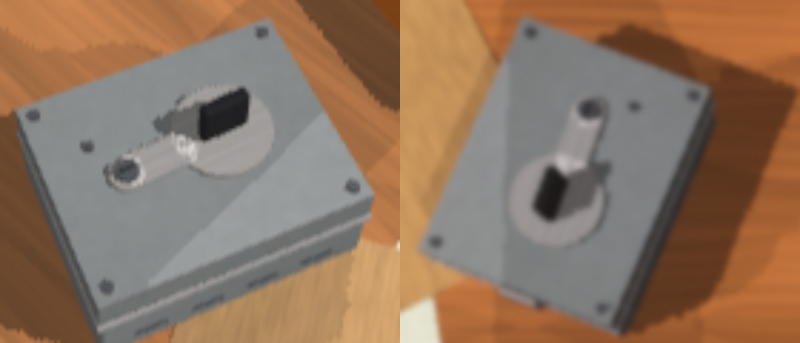

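The crop confirms the target: grey lid, round disc, black fin at about (550,193) in the right half, and screw at (590,108). The measured fin is (0.557, 0.160, 0.105) and the screw (0.623, 0.138). They are 70 mm apart at a plausible height, so the numbers are consistent. Moving above the fin now.

Request:
servo_tool(
  targets=[
    {"dx": 2,"dy": 2,"spin": -0.06,"grip": 100},
    {"dx": 5,"dy": 5,"spin": -0.12,"grip": 100},
    {"dx": 8,"dy": 8,"spin": -0.18,"grip": 100},
    {"dx": 11,"dy": 11,"spin": -0.24,"grip": 100},
    {"dx": 13,"dy": 14,"spin": -0.3,"grip": 100},
    {"dx": 15,"dy": 17,"spin": -0.36,"grip": 100},
    {"dx": 17,"dy": 20,"spin": -0.42,"grip": 100},
    {"dx": 19,"dy": 23,"spin": -0.48,"grip": 100},
    {"dx": 21,"dy": 26,"spin": -0.53,"grip": 100},
    {"dx": 23,"dy": 29,"spin": -0.57,"grip": 100},
  ],
)

```text
validation failed for argument at $.ta...
```

Request:
servo_tool(
  targets=[
    {"dx": 1.5,"dy": 3.5,"grip": 60},
    {"dx": 3,"dy": 7,"grip": 60},
    {"dx": 4.5,"dy": 10.5,"grip": 60},
    {"dx": 6,"dy": 14,"grip": 60},
    {"dx": 7.5,"dy": 17.5,"grip": 60},
    {"dx": 9,"dy": 21,"grip": 60},
    {"dx": 10.5,"dy": 24.5,"grip": 60},
    {"dx": 12,"dy": 28,"grip": 60},
    {"dx": 13.5,"dy": 31.5,"grip": 60},
    {"dx": 15,"dy": 35,"grip": 60},
  ],
)

```text
validation failed for argument at $.ta...
```

Request:
servo_tool(
  targets=[
    {"dx": 0.3,"dy": 3.5,"grip": 60},
    {"dx": 0.6,"dy": 7,"grip": 60},
    {"dx": 0.9,"dy": 10.5,"grip": 60},
    {"dx": 1.1,"dy": 13.5,"grip": 60},
    {"dx": 1.2,"dy": 16,"grip": 60},
    {"dx": 1.2,"dy": 17.5,"grip": 60},
    {"dx": 1.2,"dy": 17.5,"grip": 60},
    {"dx": 1.2,"dy": 17.5,"grip": 60},
    {"dx": 1.2,"dy": 17.5,"grip": 60},
    {"dx": 1.2,"dy": 17.5,"grip": 60},
  ],
)

```text
validation failed for argument at $.ta...
```

The rows probably need every key, so I'll try one call with the full set.

Request:
servo_tool(
  targets=[
    {"dx": 2,"dy": 2,"dz": 0,"spin": -0.06,"grip": 100},
    {"dx": 5,"dy": 5,"dz": 0,"spin": -0.12,"grip": 100},
    {"dx": 8,"dy": 8,"dz": 0,"spin": -0.18,"grip": 100},
    {"dx": 11,"dy": 11,"dz": 0,"spin": -0.24,"grip": 100},
    {"dx": 13,"dy": 14,"dz": 0,"spin": -0.3,"grip": 100},
    {"dx": 15,"dy": 17,"dz": 0,"spin": -0.36,"grip": 100},
    {"dx": 17,"dy": 20,"dz": 0,"spin": -0.42,"grip": 100},
    {"dx": 19,"dy": 23,"dz": 0,"spin": -0.48,"grip": 100},
    {"dx": 21,"dy": 26,"dz": 0,"spin": -0.53,"grip": 100},
    {"dx": 23,"dy": 29,"dz": 0,"spin": -0.57,"grip": 100},
  ],
)

```text
time_s: 1.33
tcp_pos: [0.3949, -0.3631, 0.2269]
eef_rot: [-180.0, 0.0, 161.3]
contact_force: [0.5, -0.7, -0.3]
gripper_width: 0.0876
```

Request:
servo_tool(
  targets=[
    {"dx": 1.5,"dy": 3.5,"dz": 0,"spin": 0,"grip": 60},
    {"dx": 3,"dy": 7,"dz": 0,"spin": 0,"grip": 60},
    {"dx": 4.5,"dy": 10.5,"dz": 0,"spin": 0,"grip": 60},
    {"dx": 6,"dy": 14,"dz": 0,"spin": 0,"grip": 60},
    {"dx": 7.5,"dy": 17.5,"dz": 0,"spin": 0,"grip": 60},
    {"dx": 9,"dy": 21,"dz": 0,"spin": 0,"grip": 60},
    {"dx": 10.5,"dy": 24.5,"dz": 0,"spin": 0,"grip": 60},
    {"dx": 12,"dy": 28,"dz": 0,"spin": 0,"grip": 60},
    {"dx": 13.5,"dy": 31.5,"dz": 0,"spin": 0,"grip": 60},
    {"dx": 15,"dy": 35,"dz": 0,"spin": 0,"grip": 60},
  ],
)

```text
time_s: 2.17
tcp_pos: [0.5447, -0.0127, 0.227]
eef_rot: [180.0, 0.0, 161.4]
contact_force: [0.5, -0.9, -0.2]
gripper_width: 0.0527
```

Request:
servo_tool(
  targets=[
    {"dx": 0.3,"dy": 3.5,"dz": 0,"spin": 0,"grip": 60},
    {"dx": 0.6,"dy": 7,"dz": 0,"spin": 0,"grip": 60},
    {"dx": 0.9,"dy": 10.5,"dz": 0,"spin": 0,"grip": 60},
    {"dx": 1.1,"dy": 13.5,"dz": 0,"spin": 0,"grip": 60},
    {"dx": 1.2,"dy": 16,"dz": 0,"spin": 0,"grip": 60},
    {"dx": 1.2,"dy": 17.3,"dz": 0,"spin": 0,"grip": 60},
    {"dx": 1.2,"dy": 17.3,"dz": 0,"spin": 0,"grip": 60},
    {"dx": 1.2,"dy": 17.3,"dz": 0,"spin": 0,"grip": 60},
    {"dx": 1.2,"dy": 17.3,"dz": 0,"spin": 0,"grip": 60},
    {"dx": 1.2,"dy": 17.3,"dz": 0,"spin": 0,"grip": 60},
  ],
)

```text
time_s: 3.0
tcp_pos: [0.5562, 0.1572, 0.2267]
eef_rot: [-180.0, 0.0, 161.4]
contact_force: [-0.8, -0.4, 0.6]
gripper_width: 0.0524
```

```bash
python3 - <<'E'
from h import *
s=r.get_state();print(s["tcp_pos"],s["eef_rot"],s["gripper_width"])
cal=r.get_calibration("wrist");W=r.capture("wrist")
for p in([.557,.160,.125],[.623,.138,.094]):
    E=np.linalg.inv(cal["extrinsics"]);c=cal["K"]@(E[:3,:3]@p+E[:3,3]);print(c[:2]/c[2])
for d in r.cut_out("disccover_fin","wrist"): print(d["p"],d["extent"])
for d in r.cut_out("disccover","wrist"): print("c",d["p"],d["extent"])
cv2.imwrite("pics/w1.png",W)
E
```

```text
[0.55617812 0.15721859 0.22670885] [-1.79999134e+02  3.86672702e-03  1.61365279e+02] 0.052368547006841654
[259.82968351 189.97147792]
[259.56784151 248.56613994]
0.64 [225.1, 142.6, 296.9, 254.3]
c 0.91 [226.4, 144.7, 295.5, 257.1]
```

View pics/w1.png

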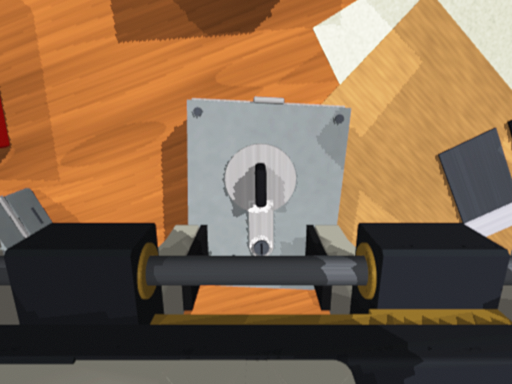

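The wrist view shows the fin at (260,185) and the screw at (260,247), both where I predicted. The tool is aligned with the fin. Next I'll lower the open jaws to straddle the fin, then narrow them to about 20 mm without gripping.

Request:
servo_tool(
  targets=[
    {"dx": 0.1,"dy": 0.3,"dz": -2,"spin": 0,"grip": 60},
    {"dx": 0.1,"dy": 0.3,"dz": -4,"spin": 0,"grip": 60},
    {"dx": 0.1,"dy": 0.3,"dz": -6,"spin": 0,"grip": 60},
    {"dx": 0.1,"dy": 0.3,"dz": -8,"spin": 0,"grip": 60},
    {"dx": 0.1,"dy": 0.3,"dz": -10,"spin": 0,"grip": 60},
    {"dx": 0.1,"dy": 0.3,"dz": -11.5,"spin": 0,"grip": 60},
    {"dx": 0.1,"dy": 0.3,"dz": -12.5,"spin": 0,"grip": 50},
    {"dx": 0.1,"dy": 0.3,"dz": -12.8,"spin": 0,"grip": 35},
    {"dx": 0.1,"dy": 0.3,"dz": -12.8,"spin": 0,"grip": 23},
    {"dx": 0.1,"dy": 0.3,"dz": -12.8,"spin": 0,"grip": 23},
  ],
  squeeze=4,
)

```text
time_s: 3.98
tcp_pos: [0.5578, 0.1614, 0.0993]
eef_rot: [180.0, 0.0, 161.4]
contact_force: [0.4, -0.2, 0.2]
gripper_width: 0.0313
```

```bash
python3 -c "
import numpy as np
px,py=.623,.138;x,y=.557,.160
for i in range(21):
    a=1.3*i/20;c,s=np.cos(a),np.sin(a);u,v=x-px,y-py
    print(i,round(a,3),np.round([100*(px+c*u-s*v-x),100*(py+s*u+c*v-y)],2))"
```

```text
0 0.0 [0. 0.]
1 0.065 [-0.13 -0.43]
2 0.13 [-0.23 -0.87]
3 0.195 [-0.3  -1.32]
4 0.26 [-0.34 -1.77]
5 0.325 [-0.36 -2.22]
6 0.39 [-0.34 -2.67]
7 0.455 [-0.3  -3.12]
8 0.52 [-0.22 -3.57]
9 0.585 [-0.12 -4.01]
10 0.65 [ 0.01 -4.44]
11 0.715 [ 0.17 -4.87]
12 0.78 [ 0.36 -5.28]
13 0.845 [ 0.57 -5.68]
14 0.91 [ 0.81 -6.06]
15 0.975 [ 1.08 -6.43]
16 1.04 [ 1.36 -6.78]
17 1.105 [ 1.67 -7.11]
18 1.17 [ 2.   -7.42]
19 1.235 [ 2.35 -7.71]
20 1.3 [ 2.71 -7.97]
```

Request:
servo_tool(
  targets=[
    {"dx": -0.13,"dy": -0.43,"dz": 0,"spin": 0.065,"grip": 23},
    {"dx": -0.23,"dy": -0.87,"dz": 0,"spin": 0.13,"grip": 23},
    {"dx": -0.3,"dy": -1.32,"dz": 0,"spin": 0.195,"grip": 23},
    {"dx": -0.34,"dy": -1.77,"dz": 0,"spin": 0.26,"grip": 23},
    {"dx": -0.36,"dy": -2.22,"dz": 0,"spin": 0.325,"grip": 23},
    {"dx": -0.34,"dy": -2.67,"dz": 0,"spin": 0.39,"grip": 23},
    {"dx": -0.3,"dy": -3.12,"dz": 0,"spin": 0.455,"grip": 23},
    {"dx": -0.22,"dy": -3.57,"dz": 0,"spin": 0.52,"grip": 23},
    {"dx": -0.12,"dy": -4.01,"dz": 0,"spin": 0.585,"grip": 23},
    {"dx": 0.0,"dy": -4.44,"dz": 0,"spin": 0.65,"grip": 23},
  ],
)

```text
time_s: 4.82
tcp_pos: [0.5579, 0.1173, 0.0999]
eef_rot: [180.0, 0.1, -161.1]
contact_force: [-0.5, 1.7, -1.1]
gripper_width: 0.02
```

Request:
servo_tool(
  targets=[
    {"dx": 0.16,"dy": -0.43,"dz": 0,"spin": 0.065,"grip": 23},
    {"dx": 0.35,"dy": -0.84,"dz": 0,"spin": 0.13,"grip": 23},
    {"dx": 0.56,"dy": -1.24,"dz": 0,"spin": 0.195,"grip": 23},
    {"dx": 0.8,"dy": -1.62,"dz": 0,"spin": 0.26,"grip": 23},
    {"dx": 1.07,"dy": -1.99,"dz": 0,"spin": 0.325,"grip": 23},
    {"dx": 1.35,"dy": -2.34,"dz": 0,"spin": 0.39,"grip": 23},
    {"dx": 1.66,"dy": -2.67,"dz": 0,"spin": 0.455,"grip": 23},
    {"dx": 1.99,"dy": -2.98,"dz": 0,"spin": 0.52,"grip": 23},
    {"dx": 2.34,"dy": -3.27,"dz": 0,"spin": 0.585,"grip": 23},
    {"dx": 2.34,"dy": -3.27,"dz": 0,"spin": 0.585,"grip": 23},
  ],
)

```text
time_s: 5.65
tcp_pos: [0.5817, 0.0842, 0.0998]
eef_rot: [-179.9, 0.1, -127.7]
contact_force: [-0.7, -0.3, -0.8]
gripper_width: 0.02
```

Request:
servo_tool(
  targets=[
    {"dx": 0,"dy": 0,"dz": 0,"spin": 0,"grip": 40},
    {"dx": 0,"dy": 0,"dz": 0,"spin": 0,"grip": 50},
    {"dx": 0,"dy": 0,"dz": 0,"spin": 0,"grip": 50},
    {"dx": 0,"dy": 0,"dz": 1,"spin": 0,"grip": 50},
    {"dx": 0,"dy": 0,"dz": 3,"spin": 0,"grip": 50},
    {"dx": 0,"dy": 0,"dz": 5.5,"spin": 0,"grip": 50},
    {"dx": 0,"dy": 0,"dz": 8,"spin": 0,"grip": 50},
    {"dx": 0,"dy": 0,"dz": 11,"spin": 0,"grip": 50},
    {"dx": 0,"dy": 0,"dz": 13,"spin": 0,"grip": 50},
    {"dx": 0,"dy": 0,"dz": 13,"spin": 0,"grip": 50},
  ],
)

```text
time_s: 6.48
tcp_pos: [0.5829, 0.0848, 0.2348]
eef_rot: [-179.7, 0.4, -127.8]
contact_force: [0.6, -0.3, 1.0]
gripper_width: 0.0438
```

```bash
python3 - <<'E'
from h import *
s=r.get_state();print(s["time_s"],s["tcp_pos"],s["contact_force"])
S=r.capture("scene");W=r.capture("wrist")
print(dark(S,(140,155,165,185)))
cv2.imwrite("pics/fin.png",np.hstack([cv2.resize(S[135:345,80:340],(420,339)),cv2.resize(W,(380,339))]))
E
```

```text
6.4833 [0.58293882 0.08479097 0.23479209] [ 0.60271675 -0.26041582  0.99409295]
(array([152.52380952, 170.35119048]), array([146, 162,  14,  18, 168], dtype=int32))
```

View pics/fin.png

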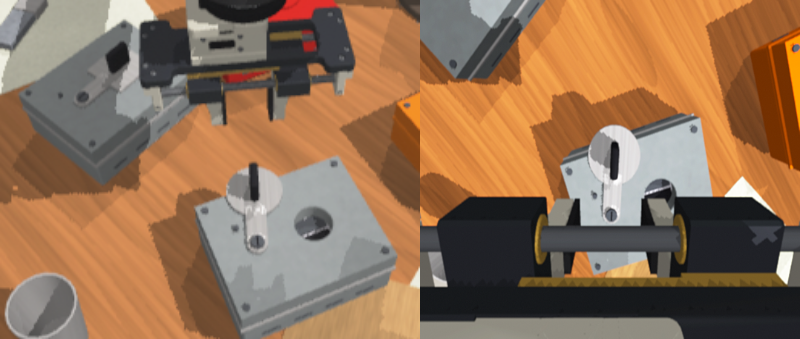

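The left half shows the port at (313,225) fully open, with the disc at (255,190) swung well clear. The square fin's centroid has moved only 0.5 px. The tool is free, 110 mm above the fin, and the angle is about 1.2 rad by the tool's turn. Handing in.

```bash
python3 -c "
from plant import r
print(r.close_job())"
```

```text
the job is handed in; nothing more can be done
None
```

The round cover on the grey box is swung open and left at about 1.2 rad from closed (needed: 0.85). I lowered the open jaws over its fin without gripping, led it anticlockwise around the screw, then opened the jaws and lifted clear at about 6.5 s.

- **Port:** the last pictures show it wholly uncovered, with the disc well clear. The angle is estimated from how far the tool turned, and the fin lined up with the tool afterwards.
- **Square cover:** it did not move; its fin's centre in the scene picture shifted only about 0.5 pixel. The orange and red look-alikes were not touched.
- **Contact:** the tool was clear above the fin, with a force reading of about 1 N, which is noise level.

No check failed or disagreed. The first three move calls were refused because their rows left out some values. Nothing moved until I sent complete rows.

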